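# Load a vial rack under the sampling head and bolt it in

### The job

Load the rack that is full of vials into the sampler: draw back the sliding bolt, set the rack in the track with its vials towards the head, and slide it in under the overhanging head until it is fully home against the end of the track. Then slide the bolt fully shut again behind the rack and let go. Keep the rack upright the whole time, and leave the empty rack and everything else on the bench where it is.

Things in the scene. Friction and masses are not known exactly. Their poses are not given: they have to be found in the camera images.
- rack_handle (a point): Full rack's handle: an upright steel fin 40 mm long (along the rack), 14 mm thick, 8 to 62 mm above the rack's underside, nothing close beside it. This point is the fin's middle, 42 mm above the underside, 150 mm behind the nose, 50 mm ahead of the tail. Its x axis points along the rack to the nose (vial end), z up. Rack about 0.4 kg (0.3 to 0.52), balancing 30 mm ahead of here: grip firmly.
- rack_vials (a point): Middle of the full rack's six capped glass vials, 110 mm ahead of its handle point, 54 mm above the rack's underside (the vials' tops); vials cover 37 mm fore and aft of it. Same axes. The rack is one rigid piece: a grey plastic base plate 200 x 60 x 8 mm, vials on its front half, handle fin on its rear half. It starts on the bench on the robot's right.
- spare_handle (a point): The same handle point on the empty rack: same base plate and fin, but an empty perforated vial plate (26 mm high) and no vials. It lies beside the full rack, nearer to or farther from the robot. Leave it alone.
- track_mouth (a point): Fixed on the white sampler: middle of the track floor where the bolt crosses. x axis along the track to the head (about world +y), y across to the bolt's knob (robot) side, z up. The flat floor is 20 mm above the bench, from 170 mm before here (150 mm wide open apron) to 214 mm past here. Low rails 66 mm apart, 12 mm high, run from 12 mm past here to the end.
- funnel (a point): Fixed on the sampler: middle of the floor at the open end of the funnel, 62 mm before track_mouth, same axes. From here two lips 12 mm high narrow from 102 mm apart to 66 mm, 14 mm before track_mouth. Set the rack down before it, over the apron (its tail may overhang the apron's edge while held).
- head_edge (a point): Fixed on the sampler: lower edge of the overhanging head where it begins, over the track's middle, 136 mm past track_mouth, 64 mm above the track floor (10 mm above the vials' tops). Same axes. The head is 110 mm wide, overhangs from here to the track's end; top 146 mm above the bench. The tower behind is 190 mm high, 140 mm wide, ends 330 mm past track_mouth.
- track_end (a point): Fixed on the sampler: middle of the floor at the track's end, 214 mm past track_mouth, same axes. The rack's nose stops here against the rigid tower. With the rack home its handle point is 150 mm before this point (72 mm clear of the head) and its tail is 14 mm past track_mouth.
- bolt_knob (a point): The bolt's knob: an upright black cylinder 18 mm across, 35 to 80 mm above the bench, on the outer end of a 14 x 14 mm steel bar that slides across the track. This point is on its axis, 60 mm above the bench. Shut, it is 78 mm to the y side of track_mouth and the bar's tip is 15 mm past the track's middle; fully open, it is 131 mm to the side and the track is clear.
- bolt (a joint): The bolt's travel in m: 0 = fully shut across the track, 0.053 = fully open (along +y of track_mouth, towards the robot), with a stop at each end. Starts shut or partly shut (0 to 0.02). About 2.5 N of friction; stays where left. The bar is 14 mm wide along the track, centred on track_mouth, so it shuts only if the rack is home within about 6 mm.
- bottle: Amber glass bottle, 70 mm across, 170 mm tall, origin under its centre; leave alone.
- beaker: Open glass beaker, 68 mm across, 85 mm tall, origin under its centre; leave alone.
- jar: White plastic jar, 56 mm across, 60 mm tall, origin under its centre; leave alone.
- capbox: Cardboard box, 100 x 130 x 50 mm high, origin under its centre; leave alone.
- wrench: Steel open-ended wrench lying flat on the bench, 150 mm long, along its x axis; leave alone.
- bin: Open grey plastic bin, 100 x 130 x 60 mm high, origin under its centre; leave alone.

How it is judged:
On the way, in this order (a step that is already met when the one before it is completed fails the run):
1. the bolt is drawn back clear of the track (value of joint bolt above 0.042 m), for 0.1 s.
2. the full rack is home at the end of the track under the head (x of rack_handle in the frame of track_end between -0.156 and -0.144 m and y of rack_handle in the frame of track_end between -0.006 and 0.006 m and z of rack_handle in the frame of track_end below 0.046 m and angle between the x axis of rack_handle and the x axis of track_end, either way round below 0.08 rad), for 0.2 s.
At the end, for the whole second after the job is handed in: The full rack sits flat on the track floor (handle point no more than 46 mm above it), nose to the head, within 6 mm of the track's end, within 6 mm of its middle line and 0.08 rad of its direction; the bolt is within 6 mm of fully shut behind it (all of step 2 and value of joint bolt below 0.006 m and angle between rack_handle's own z axis and vertical below 0.06 rad); the robot touches nothing.
It fails at once if the full rack is tipped more than 0.5 rad (angle between rack_handle's own z axis and vertical above 0.5 rad).
It fails at once if the empty rack or another bystander is moved more than 30 mm (distance of any of spare_handle, bottle, beaker, jar, capbox, wrench, bin from where it was at the start of the episode above 0.03 m).
It also fails if it takes over 61 s, if anything falls off the work surface, if the arm or the gripper's body presses on something with over 40 N, if the wrist force passes 120 N, or if a joint passes its speed limit or range.

### The arm

A 6-joint arm with a two-finger parallel gripper is mounted at the origin on the work surface. World frame = base frame: x ahead of the robot, y to its left, z up, the work surface at z = 0. Lengths are in m, angles in rad, forces in N, time in s.
With the tool pointing down it reaches from about 0.325 to 0.75 m from the base axis. Payload 7.6 kg.
Tool frame: the origin (TCP) lies at the very end of the fingers, on their centre line; the grasp point (between the pads) lies 19 mm behind it; z points along the fingers, y is the line along which they close (so a half turn about z gives the same grasp; the last joint's range is limited). The gripper opens to 85 mm and grips with 20 to 120 N. Pads are 22 mm wide; open, the fingers measure 114 mm over their backs; the gripper's body (76 mm by 85 mm) begins 54 mm behind the grasp point. The pads swing forward as they close: fully open they stand 13 mm farther back than shut.
Start: joints at [-1.272, 0.052, 1.401, -0, 1.689, -0.07], TCP at [0.189, -0.49, 0.231] pointing down, gripper open.
Joint ranges: [-2.9, 2.9], [-0.91, 2.17], [0.12, 2.37], [-1.06, 4.2], [0.26, 2.73], [-2.93, 2.93]. Speed limits (rad/s): [2.57, 2.57, 3.01, 3.14, 3.14, 3.14].

### API

Orientations are given as [roll, pitch, yaw] about the fixed x, y, z axes, in that order (R = Rz(yaw) Ry(pitch) Rx(roll)).
In Python, from plant import r, read_camera, nets gives the robot as it stands.
- The arm moves only by the shell command python3 -m handwheel 'ROWS' [FORCE]. ROWS is JSON, a list of rows, each a list of 7 numbers: the closure, from 0 (fully open) to 1 (shut), then the shift along the tool's x, y, z in units of 0.05 m (1.0 is 0.05 m), then the turn, a rotation vector about the tool's x, y, z in units of 10 degrees (1.0 is 10 degrees). In form: [[fingers, x, y, z, ax, ay, az], ...]. A call has exactly 8 rows; each row shifts and turns the commanded pose from where the row before left it, along the tool's axes as they then stand; what a row does not reach is not made up. A row lasts 1/8 s, in which the tool goes at most 62.5 mm and 10.7 degrees, less where a joint would pass 70% of its speed; a pose out of reach is approached as far as the arm can. A call with a number of a shift or a turn outside -1 to 1 is refused whole. A call with a gripper value outside its range is refused whole. The fingers move at their own pace and stop on an object; FORCE is the grip in N (left out, the last holds). Time passes only in rows, so rows that do not move let the fingers close, or fill a call up. It gives the time, the measured TCP pose, the force, the opening and the grip force at its end, in the units of the state.
- r.read_state(): the state, without advancing time (a new reading comes with each control period).
- read_camera(name): name is "scene" or "top"; returns a dict with "pixels" (480x640x3 uint8, red, green, blue), "mtx" (3x3 intrinsics, pixels), "position" and "rotation" of the camera in the world. Camera axes: x right, y down, z forward; pixel columns grow to the right and rows downward; lengths in m; the calibration is good to about 2 mm. A picture is of the moment at which its call begins. There is no depth.
- r.finish_job(): hands the job in; it is judged then, once.
Trained networks look in the newest picture that a camera, given by its name, has taken for a name from the list of things; names that differ only in an ending like _2 or _b are one class to them, and where a whole thing is asked for, a point or a joint stands for the part that bears it (a point fixed in the world has none). Each returns a list of dicts, best first, with "p" (0 to 1); they miss things now and then, are a little off and sometimes report something else, mostly with a low value. They report only what shows in the picture. A call takes as long as a camera call.
- nets.recognise(camera, label): "box" ([left, top, right, bottom] in pixels, round what is visible of it).
- nets.masks_of(camera, label): "mask" (480x640 bool, what is visible of it) and "box" ([left, top, right, bottom] in pixels, round what is visible of it).
- nets.tip_of(camera, label): "point" ([column, row] in pixels: a listed point, or the origin of a listed thing).
The state is a dict: "clock": time; "q": joint angles; "joint_vel": joint speeds; "effort": joint torques, N m; "eef_pos": TCP position; "ee_rot": TCP orientation; "force": force on the tool from outside, world axes, zero at the start; "ft_torque": the same for the moment, N m; "finger_gap": finger opening in m; "finger_force": force on a finger pad.
Only numpy, scipy, OpenCV 4.12 (cv2) and the standard library are available. Lean on these libraries where they do the work, as an engineer would, in place of code of your own. Each camera call takes 0.05 s, during which the arm holds its last target. There are 200 camera calls.

## Working session

There is one attempt and no reset: what is moved stays moved. The work goes in short steps, Python scripts to look and compute and a shell command to move; the robot and the scene stay as the last step left them, time stands still between calls to the robot, and variables do not carry over. Pictures are saved under pics/ and viewed, at most 10 in all, crops included, and the job is handed in when it is done.

```bash
ls; mkdir -p pics; cat > h.py <<'E'
import numpy as np, cv2
from plant import r, read_camera, nets
from scipy.spatial.transform import Rotation as R
def ray(c,p):
    K=np.array(c["mtx"]);M=np.array(c["rotation"])
    if M.shape!=(3,3): M=R.from_euler('xyz',M).as_matrix()
    d=M@np.linalg.inv(K)@np.array([p[0],p[1],1.0]); return np.array(c["position"]),d
def at_z(c,p,z):
    o,d=ray(c,p); return o+d*(z-o[2])/d[2]
def proj(c,X):
    K=np.array(c["mtx"]);M=np.array(c["rotation"])
    v=K@(M.T@(np.array(X)-np.array(c["position"]))); return v[:2]/v[2]
def tri(o1,d1,o2,d2):
    A=np.stack([d1,-d2],1);s=np.linalg.lstsq(A,o2-o1,rcond=None)[0]
    a=o1+s[0]*d1;b=o2+s[1]*d2;return (a+b)/2,np.linalg.norm(a-b)
E
python3 - <<'E'
from h import *
np.set_printoptions(precision=3,suppress=True)
cs={}
for n in("top","scene"):
    c=read_camera(n);cs[n]=c;cv2.imwrite(f"pics/{n}0.png",c["pixels"][:,:,::-1]);print(n,c["position"],np.array(c["rotation"]).tolist(),np.array(c["mtx"]).tolist())
zs=dict(rack_handle=.042,rack_vials=.054,spare_handle=.042,track_mouth=.02,funnel=.02,head_edge=.084,track_end=.02,bolt_knob=.06,bottle=0,beaker=0,jar=0,capbox=0,wrench=0,bin=0)
for k,z in zs.items():
    for n,c in cs.items():
        for t in nets.tip_of(n,k)[:2]: print(k,n,round(t["p"],2),np.array(t["point"]),at_z(c,t["point"],z))
print(r.read_state())
E
```

```text
pics
top [0.438 0.008 1.058] [-3.0199603423494343, 0.006408533922915627, -1.5845798298348122] [[506.148632746674, 0.0, 325.8409224756158], [0.0, 506.148632746674, 240.01051171166216], [0.0, 0.0, 1.0]]
scene [1.028 0.463 0.689] [-2.333287571919595, -0.005686603752488972, 2.370273513644053] [[436.6980403746848, 0.0, 319.8869992488431], [0.0, 436.6980403746848, 248.6421253890133], [0.0, 0.0, 1.0]]
rack_handle top 0.7 [481.8 318.8] [ 0.401 -0.294  0.042]
rack_handle scene 0.76 [286.4 167.6] [ 0.4   -0.305  0.042]
rack_vials top 0.68 [429.7 315.2] [ 0.41  -0.189  0.054]
rack_vials scene 0.72 [331.  281.5] [0.611 0.071 0.054]
rack_vials scene 0.55 [312.4 185.4] [ 0.418 -0.186  0.054]
spare_handle top 0.75 [504.6 222. ] [ 0.594 -0.35   0.042]
spare_handle scene 0.56 [217.1 190.7] [ 0.593 -0.346  0.042]
track_mouth top 0.91 [276.6 234.5] [0.578 0.114 0.02 ]
track_mouth scene 0.78 [359.9 296.5] [0.576 0.118 0.02 ]
funnel top 0.78 [307.3 232. ] [0.583 0.051 0.02 ]
funnel scene 0.7 [332.7 281.5] [0.587 0.052 0.02 ]
funnel scene 0.29 [457.6 352. ] [0.546 0.325 0.02 ]
head_edge top 0.97 [204.9 24
[... 828 characters left out ...]
  ]
wrench top 0.67 [477. 357.] [ 0.322 -0.293  0.   ]
wrench top 0.38 [298.3 138.6] [0.789 0.069 0.   ]
bin top 0.72 [295.4 138.5] [0.789 0.075 0.   ]
bin scene 0.87 [259.3 354.8] [0.797 0.073 0.   ]
bin scene 0.32 [289.1 168.7] [ 0.358 -0.345  0.   ]
{'clock': 1.5, 'q': array([-1.272,  0.052,  1.401, -0.   ,  1.689, -0.07 ]), 'joint_vel': array([-0.001,  0.001, -0.001, -0.001,  0.   ,  0.001]), 'effort': array([ -0.   , -38.153, -36.031,  -0.   ,   0.   ,   0.   ]), 'eef_pos': array([ 0.189, -0.49 ,  0.231]), 'ee_rot': array([3.142, 0.   , 0.369]), 'force': array([-0.192,  0.181,  0.217]), 'ft_torque': array([ 0.027, -0.004, -0.02 ]), 'finger_force': 0.0, 'finger_gap': 0.08559409678057411}
```

View pics/top0.png

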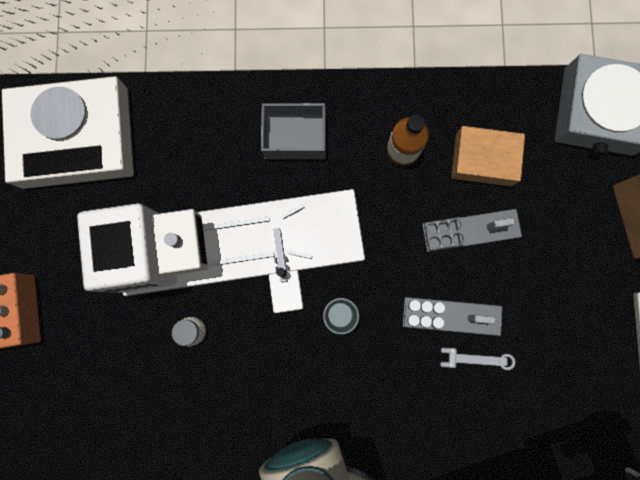

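View pics/scene0.png

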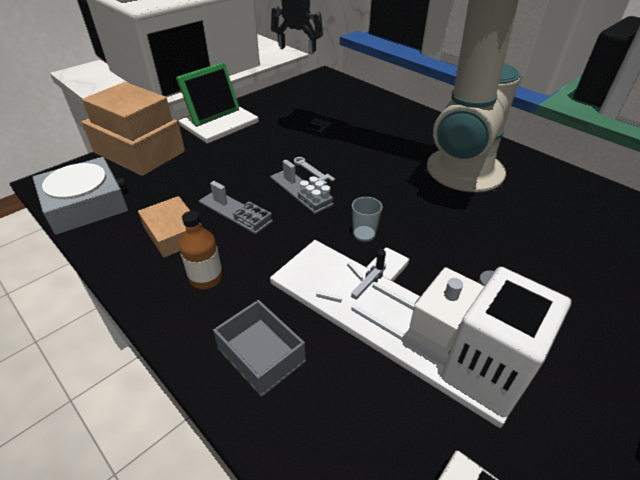

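The top view shows the full rack at (453,316) with its vials to the left. The spare is at (472,230), the track runs from (360,228) left to the head at (178,240), and the knob is at (282,272). The scene view agrees. Next I'll refine the track and rack poses.

```bash
cat >> h.py <<'E'
def white_edges(c):
    g=cv2.cvtColor(c["pixels"],cv2.COLOR_RGB2GRAY)
    return (g>150).astype(np.uint8)
def go(p,yaw):
    s=r.read_state();Rt=R.from_euler('xyz',s["ee_rot"]);d=np.array(p)-s["eef_pos"]
    rt=R.from_euler('xyz',[np.pi,0,yaw]);rv=(Rt.inv()*rt).as_rotvec(degrees=True)/10
    print("shift before turn",(Rt.inv().apply(d)/.05).round(3),"shift after turn",(rt.inv().apply(d)/.05).round(3),"turn",rv.round(3))
E
python3 - <<'E'
from h import *
from scipy.optimize import least_squares
np.set_printoptions(precision=4,suppress=True)
C={n:read_camera(n) for n in("top","scene")}
P=dict(track_mouth=(0,0),funnel=(-.062,0),head_edge=(.136,.064),track_end=(.214,0))
obs=[]
for n,c in C.items():
    for k,(a,z) in P.items():
        t=nets.tip_of(n,k)
        if t and t[0]["p"]>.6: obs.append((c,a,z+.02,t[0]["point"],k,n))
m=white_edges(C["top"])
far=[]
for u in range(225,350,3):
    v=np.where(m[170:235,u])[0]
    if len(v): far.append(at_z(C["top"],(u,170+v[0]-.5),.02)[:2])
end=[]
for v in range(196,258,3):
    u=np.where(m[v,320:380])[0]
    if len(u): end.append(at_z(C["top"],(320+u[-1]+.5,v),.02)[:2])
near=[]
for u in range(310,355,3):
    v=np.where(m[240:290,u])[0]
    if len(v): near.append(at_z(C["top"],(u,240+v[-1]+.5),.02)[:2])
far,end,near=map(np.array,(far,end,near))
def fr(q):
    x=np.array([np.cos(q[2]),np.sin(q[2])]);return q[:2],x,np.array([-x[1],x[0]])
def res(q,full=False):
    o,x,y=fr(q);e=[]
    for c,a,z,p,k,n in obs:
        X=at_z(c,p,z)[:2]-o;e+=[(X@x-a)/2,(X@y)/2]
    a=(far-o)@y+.075;b=(end-o)@x+.17;d=(near-o)@y-.075
    if full: print("net",np.array(e).reshape(-1,2)*2000,[ (k,n) for *_,k,n in obs]);print("far",a*1000,"end",b*1000,"near",d*1000)
    return np.concatenate([e,a*.7,b*.7,d*.3])*1000
s=least_squares(res,[.578,.114,1.72],loss='soft_l1');print(s.x);res(s.x,True)
o,x,y=fr(s.x)
for n,c in C.items():
    for t in nets.tip_of(n,"bolt_knob")[:1]:
        X=at_z(c,t["point"],.06)[:2]-o;print("knob",n,t["point"],X@x,X@y)
    for k in("rack_handle","spare_handle"):
      for t in nets.masks_of(n,k)[:1]:
        mm=t["mask"].astype(np.uint8);pts=np.argwhere(mm)[:,::-1]
        w=np.array([at_z(C[n],p,.008)[:2] for p in pts],np.float32)
        (cx,cy),sz,an=cv2.minAreaRect((w*1000).astype(np.float32));print(k,n,t["p"],cx,cy,sz,an)
    for k in("rack_handle","rack_vials"):
        for t in nets.tip_of(n,k)[:2]:print(k,n,t["p"],at_z(c,t["point"],.042 if k=="rack_handle" else .054))
print(r.read_state()["clock"])
E
```

```text
[0.5757 0.1124 1.7041]
net [[  -5.0273   -1.2064]
 [  -2.9448   -4.952 ]
 [-399.5727  200.6308]
 [  -4.322    -1.3542]
 [  -1.472    -0.93  ]
 [  -5.4844    2.1171]
 [   3.5555   -1.6793]] [('track_mouth', 'top'), ('funnel', 'top'), ('head_edge', 'top'), ('track_mouth', 'scene'), ('funnel', 'scene'), ('head_edge', 'scene'), ('track_end', 'scene')]
far [ 0.0795  1.0045 -0.1717  0.7535 -0.4229  0.5024 -0.6742  0.2512 -0.9256
  0.      0.9256 -0.2513  0.6744 -0.5027  0.4232 -0.7542  0.1718 -1.0058
 -0.0796  0.8466 -0.3311  0.5952 -0.5826  0.3438 -0.8343  0.0923  1.0189
 -0.1593  0.7674 -0.4109  0.516  -0.6627  0.2644 -0.9145  0.0127  0.9398
 -0.2391  0.6882 -0.4909  0.4366 -0.7428  0.1848] end [-0.3654  0.6113 -0.4734  0.5019  1.4759  0.393   1.3655  0.2843 -0.7954
  0.1759  1.1458  0.0679 -1.0084 -0.0398  0.9274 -0.1473  0.8186 -0.2543
  0.7102 -0.3611  0.6021] near [-0.0027  0.9022 -0.2254  0.6797 -0.4482  0.4571 -0.671   0.2344 -0.8939
  0.0117  0.9172 -0.2112  0.6945 -0.434   0.4718]
knob top [278.1, 269.9] 0.004655330334511768 0.07332800946389048
rack_handle top 0.8 405.5738830566406 -242.01956176757812 (202.17840576171875, 63.55470275878906) 84.09599304199219
spare_handle top 0.84 582.1593017578125 -290.6007080078125 (60.96440505981445, 200.0801544189453) 7.658283233642578
rack_handle top 0.97 [ 0.3996 -0.2947  0.042 ]
rack_handle top 0.39 [0.5731 0.1102 0.042 ]
rack_vials top 0.91 [ 0.4083 -0.1845  0.054 ]
knob scene [380.1, 256.6] -0.0052809405001916125 0.08277689423120535
rack_handle scene 0.78 389.8427734375 -260.4921875 (246.12826538085938, 100.0331802368164) 83.72982025146484
spare_handle scene 0.69 580.2074584960938 -308.3815612792969 (85.76933288574219, 239.0209503173828) 5.229156970977783
rack_handle scene 0.71 [ 0.3923 -0.2984  0.042 ]
rack_vials scene 0.95 [ 0.4179 -0.1906  0.054 ]
rack_vials scene 0.47 [0.5343 0.2372 0.054 ]
2.5
```

```bash
python3 -c "
from h import *
go([.4984,.1020,.047],.1333)"
```

```text
shift before turn [10.033 -8.811  3.685] shift after turn [  7.7   -10.908   3.687] turn [1.000e-03 0.000e+00 1.349e+00]
```

```bash
python3 -m handwheel '[[0,0,0,0,0,0,0.7],[0,0,0,0,0,0,0.649],[0,0.6,-0.85,0,0,0,0],[0,0.6,-0.85,0,0,0,0],[0,0.6,-0.85,0,0,0,0],[0,0.6,-0.85,0,0,0,0],[0,0.6,-0.85,0,0,0,0],[0,0.6,-0.85,0,0,0,0]]'; python3 -m handwheel '[[0,0.6,-0.85,0,0,0,0],[0,0.6,-0.85,0,0,0,0],[0,0.6,-0.85,0,0,0,0],[0,0.6,-0.85,0,0,0,0],[0,0.6,-0.85,0,0,0,0],[0,0.6,-0.85,0.5,0,0,0],[0,0.5,-0.7,0.8,0,0,0],[0,0,0,0,0,0,0]]'; python3 -c "
from h import *
go([.4984,.1020,.047],.1333)"
```

```text
clock: 3.5
eef_pos: [0.3343, -0.2115, 0.2315]
ee_rot: [3.141, -0.001, 0.133]
force: [1.8, 0.0, 0.4]
finger_gap: 0.0853
finger_force: 0.0
clock: 4.5
eef_pos: [0.497, 0.1035, 0.1622]
ee_rot: [-3.141, 0.008, 0.137]
force: [-0.1, -0.2, -0.5]
finger_gap: 0.0853
finger_force: 0.0
shift before turn [0.041 0.034 2.303] shift after turn [0.023 0.033 2.303] turn [-0.001  0.043  0.02 ]
```

```bash
python3 -m handwheel '[[0,0.02,0.03,0.8,0,0,0],[0,0,0,0.8,0,0,0],[0,0,0,0.7,0,0,0],[0.9,0,0,0,0,0,0],[0.9,0,0,0,0,0,0],[0.9,0,0,0,0,0,0],[0.9,0,0,0,0,0,0],[0.9,0,0,0,0,0,0]]' 40;  python3 - <<'E'
from h import *
go([.5757-.9911*.131,.1124-.1329*.131,.047],.1333)
c=read_camera("scene");cv2.imwrite("pics/k1.png",cv2.resize(c["pixels"][150:390,260:580,::-1],(640,480)))
E
```

```text
clock: 5.5
eef_pos: [0.5004, 0.1008, 0.0531]
ee_rot: [-3.141, -0.003, 0.134]
force: [-0.8, 1.5, 5.9]
finger_gap: 0.0164
finger_force: 38.9
shift before turn [-1.098 -0.03   0.119] shift after turn [-1.097 -0.029  0.122] turn [-0.004 -0.016  0.002]
```

View pics/k1.png

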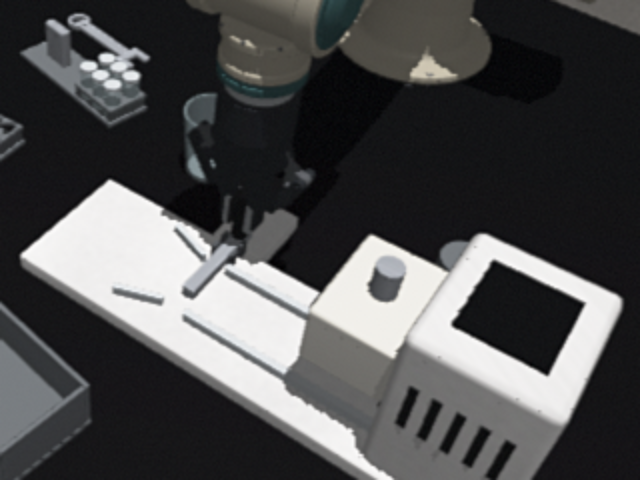

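The crop shows the fingers closed on the knob, around (250,230). I'll pull the bolt now.

```bash
python3 -m handwheel '[[0.9,-0.1,0,-0.08,0,0,0],[0.9,-0.2,0,0,0,0,0],[0.9,-0.2,0,0,0,0,0],[0.9,-0.2,0,0,0,0,0],[0.9,-0.2,0,0,0,0,0],[0.9,-0.15,0,0,0,0,0],[0.9,-0.06,0,0,0,0,0],[0.9,0,0,0,0,0,0]]'; python3 - <<'E'
from h import *
c=read_camera("scene");cv2.imwrite("pics/k2.png",cv2.resize(c["pixels"][150:390,260:580,::-1],(640,480)))
go([.5757-.9911*.131,.1124-.1329*.131,.16],.1333)
E
```

```text
clock: 6.55
eef_pos: [0.4461, 0.0935, 0.0545]
ee_rot: [-3.141, -0.007, 0.133]
force: [20.9, 7.2, -29.1]
finger_gap: 0.0163
finger_force: 40.2
shift before turn [ 0.013 -0.032 -2.109] shift after turn [-1.000e-03 -3.100e-02 -2.109e+00] turn [-0.005 -0.038 -0.   ]
```

View pics/k2.png

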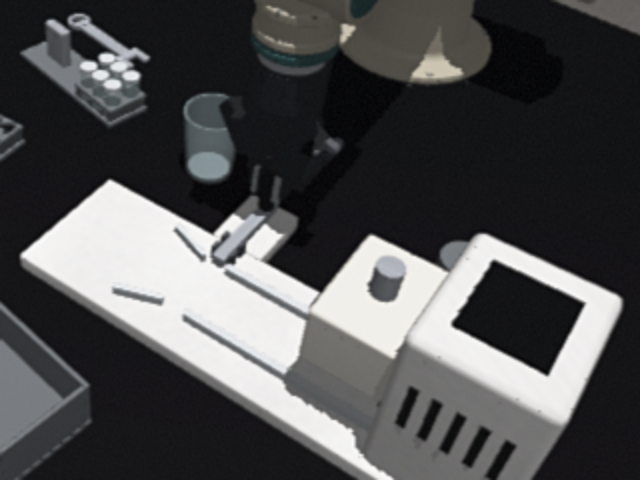

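```bash
python3 -m handwheel '[[0.4,0,0,0.08,0,0,0],[0.4,0,0,0,0,0,0],[0.4,0,0,-0.4,0,0,0],[0.4,0,0,-0.8,0,0,0],[0.4,0,0,-0.8,0,0,0],[0.2,0,0,-0.4,0,0,-0.9],[0,0,0,0,0,0,-1],[0,0,0,0,0,0,-1]]'; python3 -m handwheel '[[0,0,0,0,0,0,-1],[0,0,0,0,0,0,-1],[0,0,0,0,0,0,-1],[0,0,0,0,0,0,-1],[0,0,0,0,0,0,-0.75],[0,0,0,0,0,0,0],[0,0,0,0,0,0,0],[0,0,0,0,0,0,0]]';python3 - <<'E'
from h import *
go([.4003,-.292,.025],1.468)
E
```

```text
clock: 7.6
eef_pos: [0.4448, 0.0927, 0.1729]
ee_rot: [3.14, -0.002, 0.645]
force: [0.4, -0.4, -1.3]
finger_gap: 0.0852
finger_force: 0.0
clock: 8.6
eef_pos: [0.4446, 0.0929, 0.1715]
ee_rot: [3.141, 0.0, 1.467]
force: [0.1, 0.1, 0.5]
finger_gap: 0.0855
finger_force: 0.0
shift before turn [-7.747 -0.085  2.931] shift after turn [-7.748 -0.091  2.93 ] turn [ 0.002  0.001 -0.005]
```

```bash
python3 -m handwheel '[[0,-0.6,0,0,0,0,0],[0,-1,0,0,0,0,0],[0,-1,0,0,0,0,0],[0,-1,0,0,0,0,0],[0,-1,0,0,0,0,0],[0,-1,0,0,0,0,0],[0,-1,-0.09,0,0,0,0],[0,-0.8,0,0,0,0,0]]'; python3 -m handwheel '[[0,-0.35,0,0.3,0,0,0],[0,0,0,0.6,0,0,0],[0,0,0,0.7,0,0,0],[0,0,0,0.6,0,0,0],[0,0,0,0,0,0,0],[0,0,0,0,0,0,0],[0,0,0,0,0,0,0],[0,0,0,0,0,0,0]]';python3 - <<'E'
from h import *
go([.4003,-.292,.025],1.468)
c=read_camera("top");cv2.imwrite("pics/k3.png",cv2.resize(c["pixels"][200:440,340:640,::-1],(600,480)))
E
```

```text
clock: 9.6
eef_pos: [0.4017, -0.2766, 0.1714]
ee_rot: [3.141, 0.0, 1.466]
force: [1.5, -0.2, 0.6]
finger_gap: 0.0856
finger_force: 0.0
clock: 10.6
eef_pos: [0.401, -0.2924, 0.0624]
ee_rot: [3.14, 0.001, 1.469]
force: [0.6, -0.1, 0.9]
finger_gap: 0.0855
finger_force: 0.0
shift before turn [ 0.008 -0.017  0.747] shift after turn [ 0.007 -0.016  0.747] turn [0.009 0.006 0.003]
```

View pics/k3.png

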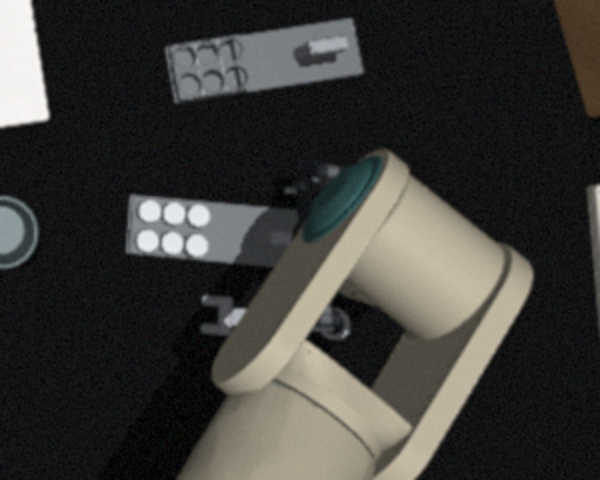

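The arm hides the fin. The vials are at (173,227) in the crop and the rack hasn't moved. I'll descend and grip.

```bash
python3 -m handwheel '[[0.3,0,0,0.25,0,0,0],[0.3,0,0,0.25,0,0,0],[0.3,0,0,0.24,0,0,0],[0.3,0,0,0,0,0,0],[1,0,0,0,0,0,0],[1,0,0,0,0,0,0],[1,0,0,0,0,0,0],[1,0,0,0,0,0,0]]' 100
python3 - <<'E'
from h import *
s=r.read_state();print(s["eef_pos"],s["ee_rot"],s["finger_gap"],s["finger_force"],s["force"])
E
```

```text
clock: 11.65
eef_pos: [0.4011, -0.2925, 0.0251]
ee_rot: [3.14, 0.001, 1.468]
force: [1.1, -0.2, 3.1]
finger_gap: 0.0129
finger_force: 98.0
[ 0.40106886 -0.2924979   0.02508219] [3.14009258e+00 9.82727387e-04 1.46847720e+00] 0.012922022688836382 98.00333261489868 [ 1.11018234 -0.23755389  3.12521167]
```

```bash
python3 -m handwheel '[[1,0,0,-0.1,0,0,0],[1,0,0,-0.3,0,0,0],[1,0,0,-0.5,0,0,0],[1,0,0,-0.5,0,0,0],[1,0,0,-0.4,0,0,0],[1,0,0,-0.2,0,0,0],[1,0,0,0,0,0,0],[1,0,0,0,0,0,0]]'
python3 - <<'E'
from h import *
s=r.read_state();print(s["ft_torque"],s["force"])
go([.6052,-.1076,.0665],1.7041)
E
```

```text
clock: 12.65
eef_pos: [0.4001, -0.2918, 0.1233]
ee_rot: [-3.14, -0.001, 1.469]
force: [-0.5, -0.5, -4.7]
finger_gap: 0.0129
finger_force: 97.6
[-0.1295588   0.02003175 -0.00732948] [-0.480944   -0.45506958 -4.72464293]
shift before turn [4.081 3.706 1.134] shift after turn [3.105 4.555 1.136] turn [-0.008 -0.006 -1.35 ]
```

```bash
python3 -m handwheel '[[1,0.25,0.25,0,0,0,0],[1,0.5,0.5,0,0,0,0],[1,0.7,0.65,0,0,0,0],[1,0.7,0.65,0,0,0,0],[1,0.7,0.65,0,0,0,0],[1,0.6,0.5,0,0,0,0],[1,0.4,0.35,0,0,0,0],[1,0.23,0.156,0,0,0,0]]'
python3 -m handwheel '[[1,0,0,0,0,0,-0.3],[1,0,0,0,0,0,-0.45],[1,0,0,0,0,0,-0.4],[1,0,0,0,0,0,-0.2],[1,0,0,0.3,0,0,0],[1,0,0,0.3,0,0,0],[1,0,0,0.2,0,0,0],[1,0,0,0,0,0,0]]'
python3 - <<'E'
from h import *
go([.6052,-.1076,.0665],1.7041)
t=1.7041;x=np.array([np.cos(t),np.sin(t),0]);y=np.array([-x[1],x[0],0]);o=np.array([.5757,.1124,.02])
s=r.read_state();p=s["eef_pos"]-o;print("track",p@x,p@y,s["eef_pos"][2])
c=read_camera("top")
H=s["eef_pos"]-[0,0,.0251]   # underside of rack at handle
tx=R.from_euler('xyz',s["ee_rot"]).as_matrix()[:,0]
im=c["pixels"].copy()
for a,b in((.15,.03),(.15,-.03),(-.05,.03),(-.05,-.03)):
    q=proj(c,H+tx*a+y*b+[0,0,.008]);cv2.circle(im,tuple(int(round(v)) for v in q),2,(255,0,0),-1)
for a,b in((.012,.033),(.012,-.033),(.13,.033),(.13,-.033),(-.17,.075),(-.17,-.075)):
    q=proj(c,o+x*a+y*b);cv2.circle(im,tuple(int(round(v)) for v in q),1,(0,255,0),-1)
cv2.imwrite("pics/k4.png",cv2.resize(im[150:330,190:430,::-1],(800,600),interpolation=cv2.INTER_CUBIC))
E
```

```text
clock: 13.65
eef_pos: [0.6064, -0.1061, 0.1231]
ee_rot: [-3.14, -0.0, 1.47]
force: [-0.0, 0.4, -4.5]
finger_gap: 0.0133
finger_force: 97.9
clock: 14.65
eef_pos: [0.6049, -0.1079, 0.0826]
ee_rot: [-3.139, -0.001, 1.704]
force: [0.7, -0.2, -4.0]
finger_gap: 0.0131
finger_force: 97.9
shift before turn [0.005 0.007 0.322] shift after turn [0.006 0.006 0.322] turn [-0.015 -0.005 -0.001]
track -0.22225470141914616 0.0003237450513670956 0.08258337446824897Traceback (most recent call last):
  File "<stdin>", line 10, in <module>
  File "h.py", line 12, in proj
    v=K@(M.T@(np.array(X)-np.array(c["position"]))); return v[:2]/v[2]
      ~^^~~~~~~~~~~~~~~~~~~~~~~~~~~~~~~~~~~~~~~~~~~
ValueError: matmul: Input operand 1 does not have enough dimensions (has 0, gufunc core with signature (n?,k),(k,m?)->(n?,m?) requires 1)
```

```bash
sed -i 's/K=np.array(c\["mtx"\]);M=np.array(c\["rotation"\])$/K=np.array(c["mtx"]);M=R.from_euler("xyz",c["rotation"]).as_matrix()/' h.py
cat > ov.py <<'E'
from h import *
import sys
t=1.7041;x=np.array([np.cos(t),np.sin(t),0]);y=np.array([-x[1],x[0],0]);o=np.array([.5757,.1124,.02])
s=r.read_state();p=s["eef_pos"]-o;print("track",p@x,p@y,s["eef_pos"][2])
c=read_camera("top")
H=s["eef_pos"]-[0,0,.0251]
tx=R.from_euler('xyz',s["ee_rot"]).as_matrix()[:,0]
im=c["pixels"].copy()
im=cv2.resize(im[150:330,190:430],(800,600),interpolation=cv2.INTER_CUBIC);k=800/240
def dot(X,col):
    q=(proj(c,X)-[190,150]+.5)*k;cv2.circle(im,tuple(int(round(v)) for v in q),3,col,-1)
for a,b in((.15,.03),(.15,-.03),(-.05,.03),(-.05,-.03)): dot(H+tx*a+y*b+[0,0,.008],(255,0,0))
for a,b in((.012,.033),(.012,-.033),(.1,.033),(.1,-.033),(-.17,.075),(-.17,-.075),(-.062,.051),(-.062,-.051)): dot(o+x*a+y*b+([0,0,.012] if a>-.1 else 0),(0,255,0))
cv2.imwrite(f"pics/{sys.argv[1]}.png",im[:,:,::-1])
E
python3 ov.py k5
```

```text
track -0.22247174391802707 -0.0002514476022367036 0.08376614934929288
```

View pics/k5.png

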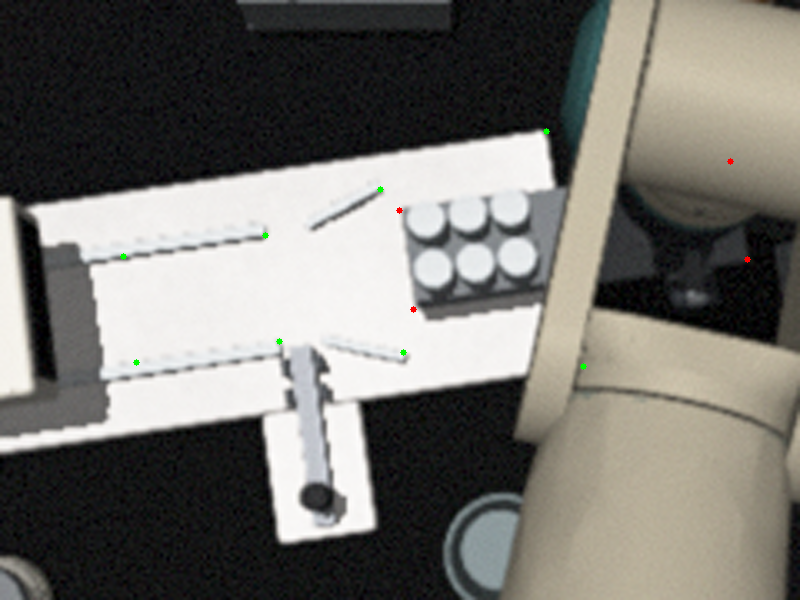

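The near and far rails line up with my green overlay. The nose, near (411,258), is about 3 mm behind the predicted position and centred between the funnel lips. I'll lower the rack and slide it in.

```bash
python3 -m handwheel '[[1,0,0,0.25,0,0,0],[1,0,0,0.25,0,0,0],[1,0,0,0.15,0,0,0],[1,0,0,0.09,0,0,0],[1,0,0,0,0,0,0],[1,0.15,0,0,0,0,0],[1,0.25,0,0,0,0,0],[1,0.3,0,0,0,0,0]]'
python3 -m handwheel '[[1,0.3,0,0,0,0,0],[1,0.3,0,0,0,0,0],[1,0.2,0,0,0,0,0],[1,0.2,0,0,0,0,0],[1,0.2,0,0,0,0,0],[1,0.1,0,0,0,0,0],[1,0,0,0,0,0,0],[1,0,0,0,0,0,0]]'
python3 ov.py k6
```

```text
clock: 15.75
eef_pos: [0.601, -0.0723, 0.0476]
ee_rot: [3.141, 0.0, 1.704]
force: [0.5, -0.1, -4.1]
finger_gap: 0.0131
finger_force: 98.0
clock: 16.75
eef_pos: [0.5925, -0.0093, 0.0473]
ee_rot: [3.142, 0.0, 1.704]
force: [0.7, 0.4, -3.8]
finger_gap: 0.0129
finger_force: 98.0
track -0.12287160607769666 -0.0004363239987058573 0.047271731921408544
```

```bash
python3 -m handwheel '[[1,0.2,0,0,0,0,0],[1,0.4,0,0,0,0,0],[1,0.5,0,0,0,0,0],[1,0.5,0,0,0,0,0],[1,0.5,0,0,0,0,0],[1,0.5,0,0,0,0,0],[1,0.4,0,0,0,0,0],[1,0.3,0,0.02,0,0,0]]'
python3 -m handwheel '[[1,0.1,0,0.01,0,0,0],[1,0,0,0,0,0,0],[1,0,0,0,0,0,0],[1,0.06,0,0,0,0,0],[1,0.06,0,0,0,0,0],[1,0.06,0,0,0,0,0],[1,0.06,0,0,0,0,0],[1,0,0,0,0,0,0]]'
python3 ov.py k7
```

```text
clock: 17.8
eef_pos: [0.5701, 0.1561, 0.0463]
ee_rot: [3.141, 0.0, 1.705]
force: [0.5, -0.6, -4.0]
finger_gap: 0.0131
finger_force: 98.0
clock: 18.8
eef_pos: [0.5682, 0.1717, 0.0458]
ee_rot: [3.142, 0.0, 1.705]
force: [-0.9, 0.1, -4.6]
finger_gap: 0.0128
finger_force: 98.0
track 0.05974425675888388 -0.0004041107726418174 0.04577769287290968
```

```bash
python3 -m handwheel '[[1,0.03,0,0,0,0,0],[1,0.03,0,0,0,0,0],[1,0.02,0,0,0,0,0],[1,0.02,0,0,0,0,0],[1,0.02,0,0,0,0,0],[1,0,0,0,0,0,0],[1,0,0,0,0,0,0],[1,0,0,0,0,0,0]]'
python3 ov.py k8
```

```text
clock: 19.85
eef_pos: [0.5676, 0.1768, 0.0459]
ee_rot: [3.141, 0.001, 1.704]
force: [0.2, -5.5, -2.9]
finger_gap: 0.0133
finger_force: 98.1
track 0.06489039321065068 -0.0005543490448098573 0.045905033051489325
```

```bash
python3 -m handwheel '[[1,0.03,0,0,0,0,0],[1,0,0,0.01,0,0,0],[1,0,0,0.01,0,0,0],[1,0,0,0,0,0,0],[1,0,0,0,0,0,0],[1,0,0,0,0,0,0],[1,0,0,0,0,0,0],[1,0,0,0,0,0,0]]'
python3 ov.py k9
```

```text
clock: 20.9
eef_pos: [0.5678, 0.1767, 0.0456]
ee_rot: [3.141, 0.003, 1.703]
force: [-0.2, -13.3, 1.5]
finger_gap: 0.0129
finger_force: 98.9
track 0.06480801016828108 -0.0007578633022096321 0.04561102552536751
```

```bash
python3 -m handwheel '[[0.4,-0.03,0,0,0,0,0],[0.4,0,0,0,0,0,0],[0.4,0,0,0,0,0,0],[0.4,0,0,0,0,0,0],[0.4,0,0,-0.4,0,0,0],[0.4,0,0,-0.8,0,0,0],[0.3,0,0,-0.9,0,0,0],[0,0,0,-0.5,0,0,0]]'
python3 - <<'E'
from h import *
go([.5757-.9911*.131,.1124-.1329*.131,.052],.1333)
E
python3 ov.py ka
```

```text
clock: 21.95
eef_pos: [0.5683, 0.1777, 0.1797]
ee_rot: [3.136, -0.001, 1.704]
force: [-0.5, 0.5, -0.5]
finger_gap: 0.0761
finger_force: 0.0
shift before turn [-1.314 -2.662  2.538] shift after turn [-2.647  1.313  2.553] turn [ 0.022 -0.028  9.001]
track 0.06565151541515442 -0.001364500333681994 0.1796737374970287
```

View pics/ka.png

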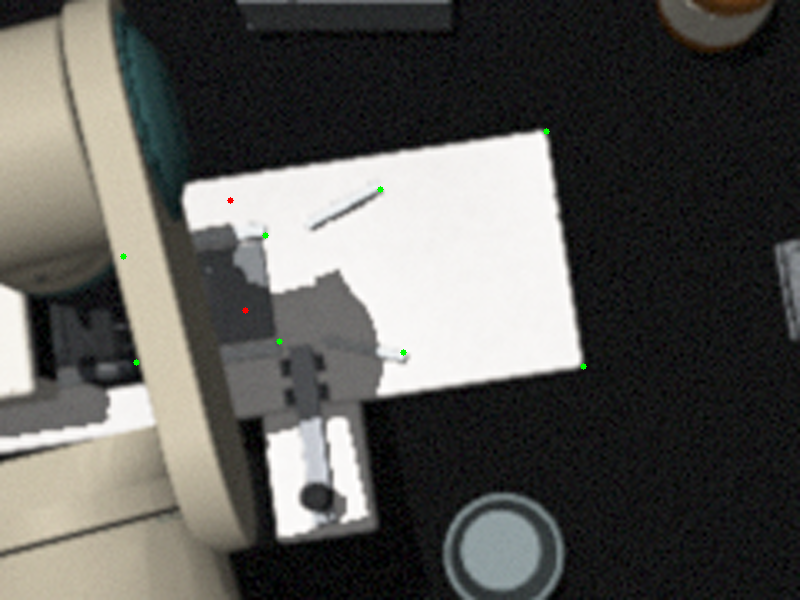

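The rack tail, near (270,290), sits just past the bolt line, so it is home. Now I'll move to the knob.

```bash
python3 -m handwheel '[[0,-0.4,-0.9,0,0,0,0],[0,-0.5,-0.9,0,0,0,0],[0,-0.414,-0.862,0,0,0,0.5],[0,0,0,0,0,0,1],[0,0,0,0,0,0,1],[0,0,0,0,0,0,1],[0,0,0,0,0,0,1],[0,0,0,0,0,0,1]]'
python3 -m handwheel '[[0,0,0,0,0,0,1],[0,0,0,0,0,0,1],[0,0,0,0,0,0,1],[0,0,0,0,0,0,0.5],[0,0,0,0,0,0,0],[0,0,0,0.5,0,0,0],[0,0,0,0.5,0,0,0],[0,0,0,0,0,0,0]]'
python3 - <<'E'
from h import *
go([.5757-.9911*.131,.1124-.1329*.131,.052],.1333)
E
```

```text
clock: 23.0
eef_pos: [0.4442, 0.0946, 0.1754]
ee_rot: [3.141, -0.001, 0.739]
force: [-1.1, -0.1, 0.0]
finger_gap: 0.0854
finger_force: 0.0
clock: 24.0
eef_pos: [0.4431, 0.0944, 0.1234]
ee_rot: [3.142, 0.004, 0.135]
force: [-0.3, 0.2, -0.4]
finger_gap: 0.0853
finger_force: 0.0
shift before turn [ 0.061 -0.004  1.427] shift after turn [ 0.056 -0.004  1.428] turn [0.    0.021 0.01 ]
```

```bash
python3 -m handwheel '[[0,0.05,0,0.4,0,0,0],[0,0,0,0.5,0,0,0],[0,0,0,0.5,0,0,0],[0.9,0,0,0,0,0,0],[0.9,0,0,0,0,0,0],[0.9,0,0,0,0,0,0],[0.9,0,0,0,0,0,0],[0.9,0,0,0,0,0,0]]' 40
python3 -m handwheel '[[0.9,0.1,0,0,0,0,0],[0.9,0.2,0,0,0,0,0],[0.9,0.2,0,0,0,0,0],[0.9,0.2,0,0,0,0,0],[0.9,0.2,0,0,0,0,0],[0.9,0.1,0,0,0,0,0],[0.9,0.06,0,0,0,0,0],[0.9,0,0,0,0,0,0]]'
python3 ov.py kb
```

```text
clock: 25.0
eef_pos: [0.4476, 0.0939, 0.0561]
ee_rot: [3.139, -0.002, 0.133]
force: [-1.2, -5.3, 5.5]
finger_gap: 0.0164
finger_force: 38.9
clock: 26.0
eef_pos: [0.5001, 0.1009, 0.0561]
ee_rot: [3.139, -0.001, 0.133]
force: [-1.1, -5.4, 5.0]
finger_gap: 0.0166
finger_force: 39.2
track -0.001338805111340928 0.07647395309799446 0.05612635466470665
```

```bash
python3 -m handwheel '[[0.9,0.03,0,0,0,0,0],[0.9,0.03,0,0,0,0,0],[0.9,0.03,0,0,0,0,0],[0.9,0,0,0,0,0,0],[0.9,0,0,0,0,0,0],[0.9,0,0,0,0,0,0],[0.9,0,0,0,0,0,0],[0.9,0,0,0,0,0,0]]'
python3 -c "
from h import *
print(r.read_state()['force'])"
```

```text
clock: 27.05
eef_pos: [0.5002, 0.101, 0.056]
ee_rot: [3.139, 0.01, 0.133]
force: [-26.7, -10.0, 23.6]
finger_gap: 0.0165
finger_force: 40.9
[-26.7255557  -10.01277991  23.56437416]
```

```bash
python3 -m handwheel '[[0.9,-0.07,0,0,0,0,0],[0.4,0,0,0,0,0,0],[0.4,0,0,0,0,0,0],[0.2,0,0,0,0,0,0],[0,0,0,-0.5,0,0,0],[0,0,0,-0.9,0,0,0],[0,0,0,-0.9,0,0,0],[0,0,0,-0.5,0,0,0]]'
python3 -m handwheel '[[0,-0.5,0,-0.3,0,0,0],[0,-0.9,0.5,0,0,0,0],[0,-0.5,0.9,0,0,0,0],[0,0,0.9,0,0,0,0],[0,0,0.9,0,0,0,0],[0,0,0.9,0,0,0,0],[0,0,0.9,0,0,0,0],[0,0,0,0,0,0,0]]'
python3 ov.py kc; python3 -c "
from h import *
c=read_camera('scene');cv2.imwrite('pics/kd.png',cv2.resize(c['pixels'][150:390,260:580,::-1],(640,480)))"
```

```text
clock: 28.05
eef_pos: [0.5009, 0.1023, 0.1976]
ee_rot: [-3.142, -0.003, 0.134]
force: [-0.2, 0.3, 0.3]
finger_gap: 0.0851
finger_force: 0.0
clock: 29.05
eef_pos: [0.4392, -0.1605, 0.2094]
ee_rot: [-3.141, 0.001, 0.13]
force: [-0.2, 0.4, 0.5]
finger_gap: 0.0853
finger_force: 0.0
track -0.2523617002243457 0.1715580602446631 0.2093616280901719
```

View pics/kc.png

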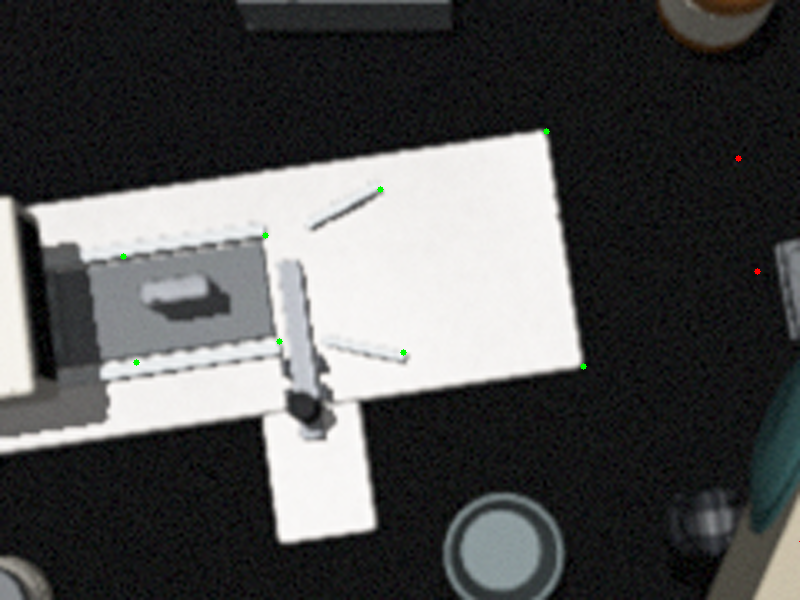

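View pics/kd.png

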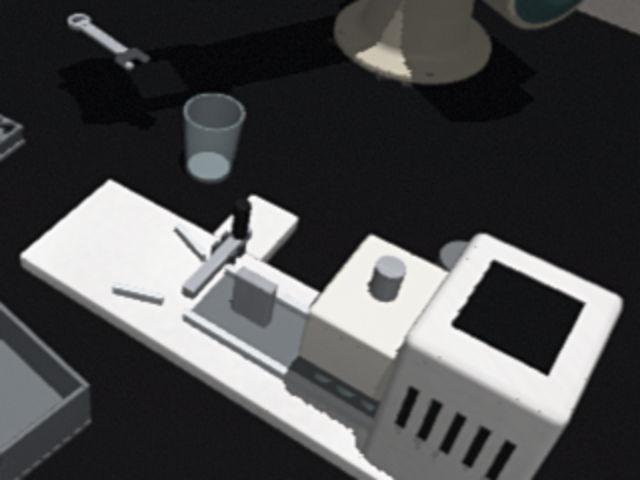

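The top view shows the rack flat between the rails, with its fin at (178,290) and its tail at (270,290). The bolt is shut behind it, bar tip at (290,262) and knob at (303,406). The scene view agrees, and the arm is clear, so I'll hand in the job.

```bash
python3 -c "
from h import *
print(r.finish_job())"
```

```text
the job is handed in; nothing more can be done
None
```

The full rack is home under the head with the bolt shut behind it and the arm clear; I handed the job in at about 29 s on the clock, and no verdict was returned.

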